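# Find the full mint tin by its weight

## Task

I keep spare washers in one of the three identical mint tins on the desk, and it is by far the heaviest. Lift the tins one at a time, left, then middle, then right as seen from the robot, each a few centimetres clear of the desk to feel its weight, and set the lighter ones back flat where they stood without disturbing the eraser and the USB stick between them. Finish with the heaviest tin held up still and level in the gripper, about 15 cm above the desk, and keep holding it there: do not put it down.

Things in the scene. Friction and masses are not known exactly. Their poses are not given: they have to be found in the camera images.
- tin_left_center (a point): Centre of the left one of three identical closed dark green tins that start in a row across the desk (left is +y). Flat box 55 (its x) x 84 (its y) x 21 mm high, centre 10.5 mm up (the left tin lies beside the desk mat, 2 mm lower than the others on it); upright sides; the lid stays shut. Which is heaviest differs from run to run: the heaviest weighs 0.42 to 0.62 kg, the others under 0.25 kg each, evenly balanced.
- tin_middle_center (a point): Centre of the middle one of three identical closed dark green tins that start in a row across the desk (left is +y). Flat box 55 (its x) x 84 (its y) x 21 mm high, centre 10.5 mm up (the left tin lies beside the desk mat, 2 mm lower than the others on it); upright sides; the lid stays shut. Which is heaviest differs from run to run: the heaviest weighs 0.42 to 0.62 kg, the others under 0.25 kg each, evenly balanced.
- tin_right_center (a point): Centre of the right one of three identical closed dark green tins that start in a row across the desk (left is +y). Flat box 55 (its x) x 84 (its y) x 21 mm high, centre 10.5 mm up (the left tin lies beside the desk mat, 2 mm lower than the others on it); upright sides; the lid stays shut. Which is heaviest differs from run to run: the heaviest weighs 0.42 to 0.62 kg, the others under 0.25 kg each, evenly balanced.
- eraser_b: Bystander: white and blue eraser, 22 x 56 x 13 mm, lying between the left and middle tins, its long side (its y) pointing roughly away from the robot; origin at the centre of its underside.
- usb_stick_b: Bystander: green USB stick, 56 x 19 x 9 mm, lying between the middle and right tins, its long side (its x) pointing roughly away from the robot; origin at the centre of its underside.

How it is judged:
On the way, in this order (a step that is already met when the one before it is completed fails the run):
1. the left tin is lifted clear of the desk in the gripper (contact force between the fingers and tin_left above 1 N and distance between the grasp point and tin_left_center below 0.07 m and height (world z) of tin_left_center above 0.028 m), for 0.2 s.
2. the middle tin is lifted clear of the desk in the gripper (contact force between the fingers and tin_middle above 1 N and distance between the grasp point and tin_middle_center below 0.07 m and height (world z) of tin_middle_center above 0.028 m), for 0.2 s.
3. the right tin is lifted clear of the desk in the gripper (contact force between the fingers and tin_right above 1 N and distance between the grasp point and tin_right_center below 0.07 m and height (world z) of tin_right_center above 0.028 m), for 0.2 s.
At the end, for the whole second after the job is handed in: The heaviest tin (the one with the washers, unseen, inside) is held still between the fingers, its centre more than 120 mm above the desk and tilted less than 0.35 rad; the other two tins lie flat on the desk, untouched and at rest, each within 30 mm of where it stood (((contact force between the fingers and tin_left above 1 N and distance between the grasp point and tin_left_center below 0.07 m and height (world z) of tin_left_center above 0.12 m and angle between tin_left_center's own z axis and vertical below 0.35 rad and distance between washers and tin_left_center below 0.03 m and linear speed of tin_left below 0.05 m/s and distance of each of tin_middle_center, tin_right_center from where it was at the start of the episode below 0.03 m and height (world z) of each of tin_middle_center, tin_right_center below 0.016 m and angle between each of tin_middle_center, tin_right_center's own z axis and vertical below 0.1 rad and linear speed of each of tin_middle, tin_right below 0.02 m/s and contact force between the fingers and tin_middle below 0.1 N and contact force between each of tin_middle, tin_right and tin_left below 0.1 N and contact force between the fingers and tin_right below 0.1 N) or (contact force between the fingers and tin_middle above 1 N and distance between the grasp point and tin_middle_center below 0.07 m and height (world z) of tin_middle_center above 0.12 m and angle between tin_middle_center's own z axis and vertical below 0.35 rad and distance between washers and tin_middle_center below 0.03 m and linear speed of tin_middle below 0.05 m/s and distance of each of tin_left_center, tin_right_center from where it was at the start of the episode below 0.03 m and height (world z) of each of tin_left_center, tin_right_center below 0.016 m and angle between each of tin_left_center, tin_right_center's own z axis and vertical below 0.1 rad and linear speed of each of tin_left, tin_right below 0.02 m/s and contact force between the fingers and tin_left below 0.1 N and contact force between each of tin_left, tin_right and tin_middle below 0.1 N and contact force between the fingers and tin_right below 0.1 N) or (contact force between the fingers and tin_right above 1 N and distance between the grasp point and tin_right_center below 0.07 m and height (world z) of tin_right_center above 0.12 m and angle between tin_right_center's own z axis and vertical below 0.35 rad and distance between washers and tin_right_center below 0.03 m and linear speed of tin_right below 0.05 m/s and distance of each of tin_left_center, tin_middle_center from where it was at the start of the episode below 0.03 m and height (world z) of each of tin_left_center, tin_middle_center below 0.016 m and angle between each of tin_left_center, tin_middle_center's own z axis and vertical below 0.1 rad and linear speed of each of tin_left, tin_middle below 0.02 m/s and contact force between the fingers and tin_left below 0.1 N and contact force between each of tin_left, tin_middle and tin_right below 0.1 N and contact force between the fingers and tin_middle below 0.1 N))); the arm keeps its last pose, push and grip.
It fails at once if the eraser is moved more than 30 mm (distance of eraser_b from where it was at the start of the episode above 0.03 m).
It fails at once if the USB stick is moved more than 30 mm (distance of usb_stick_b from where it was at the start of the episode above 0.03 m).
It also fails if it takes over 72 s, if anything falls off the work surface, if the arm or the gripper's body presses on something with over 40 N, if the wrist force passes 120 N, or if a joint passes its speed limit or range.

## Robot

A 6-joint arm with a two-finger parallel gripper is mounted at the origin on a cart in front of the work surface, level with it; the furniture and walls round the work are solid. World frame = base frame: x ahead of the robot, y to its left, z up, the work surface at z = 0. Lengths are in m, angles in rad, forces in N, time in s.
With the tool pointing down it reaches from about 0.225 to 0.875 m from the base axis. Payload 3.4 kg.
Tool frame: the origin (TCP) lies at the very end of the fingers, on their centre line; the grasp point (between the pads) lies 19 mm behind it; z points along the fingers, y is the line along which they close (so a half turn about z gives the same grasp; the last joint's range is limited). The gripper opens to 85 mm and grips with 20 to 120 N. Pads are 22 mm wide; open, the fingers measure 114 mm over their backs; the gripper's body (76 mm by 85 mm) begins 54 mm behind the grasp point. The pads swing forward as they close: fully open they stand 13 mm farther back than shut.
Start: joints at [-1.404, 0.276, 1.505, -0, 1.361, -0.121], TCP at [0.163, -0.551, 0.231] pointing down, gripper open.
Joint ranges: [-2.89, 2.89], [-0.75, 2.08], [0.22, 2.7], [-1.18, 4.32], [0.11, 2.71], [-2.7, 2.7]. Speed limits (rad/s): [2.57, 2.57, 3.14, 3.14, 3.14, 3.14].

## Interface

Orientations are given as a unit quaternion [w, x, y, z].
In Python, from rig import get_state, optics, sign_off gives the robot as it stands.
- The arm moves only by the tool send_rows, never from a script. Its argument "increments" is a list of rows, each an object with "gripper": the gripper's target within -1 to 1 (shut at 1, half-way at 0, fully open at -1); "linear": the shift along the world's x, y, z in m, a list of three; "delta_rot": the turn, a rotation vector about the world's x, y, z in rad, a list of three. In form: [{"gripper": gripper, "linear": [dx, dy, dz], "delta_rot": [rx, ry, rz]}, ...]. A call has 1 to 8 rows; each row is the pose to reach, as a shift and turn from the pose commanded when the call began; what a row does not reach only later rows make up. A row lasts 1/10 s, in which the tool goes at most 50 mm and 8.59 degrees, less where a joint would pass 70% of its speed; a pose out of reach is approached as far as the arm can. A call with a gripper value outside its range is refused whole. The fingers move at their own pace and stop on an object; "newtons" is the grip in N (left out, the last holds). Time passes only in rows, so rows that repeat a pose let the fingers close. It gives the time, the measured TCP pose, the force, the opening and the grip force at its end, in the units of the state.
- get_state(): the state, without advancing time (a new reading comes with each control period).
- optics.get_image(name): name is "scene" or "top"; returns a dict with "pixels" (420x560x3 uint8, blue, green, red), "K" (3x3 intrinsics, pixels), "k1" (the pictures are not rectified: a ray, as slopes to the right and down, at radius r is drawn at 1 + k1 r^2 times it, then the intrinsics apply), "rvec" (rotation vector, rad) and "tvec" (3), from world to camera coordinates, as OpenCV has them. Camera axes: x right, y down, z forward; pixel columns grow to the right and rows downward; lengths in m; the calibration is good to about 2 mm. A picture is of the moment at which its call begins. There is no depth.
- sign_off(): hands the job in; it is judged then, once.
The state is a dict: "clock": time; "qpos": joint angles; "qd": joint speeds; "effort": joint torques, N m; "position": TCP position; "ee_rot": TCP orientation; "contact_force": force on the tool from outside, world axes, zero at the start; "moment": the same for the moment, N m; "width": finger opening in m; "gripper_force": force on a finger pad.
Only numpy, scipy, OpenCV 4.12 (cv2) and the standard library are available. Lean on these libraries where they do the work, as an engineer would, in place of code of your own. Each camera call takes 0.05 s, during which the arm holds its last target. There are 200 camera calls.

## Working session

There is one attempt and no reset: what is moved stays moved. The work goes in short steps, Python scripts to look and compute and a tool call to move; the robot and the scene stay as the last step left them, time stands still between calls to the robot, and variables do not carry over. Pictures are saved under pics/ and viewed, at most 10 in all, crops included, and the job is handed in when it is done.

Besides the shell and the picture viewer there is one more tool, called as name([rows], argument=value, ...), one row to a line, values as JSON. send_rows: Moves the arm, as the interface text tells. Its arguments: {"type":"object","properties":{"increments":{"type":"array"},"newtons":{"type":"number"}},"required":["increments"]}

```bash
mkdir -p pics; python3 - <<'E'
from rig import get_state, optics
import cv2,pickle
d={n:optics.get_image(n) for n in("top","scene")}
pickle.dump(d,open("im0.pkl","wb"))
for n in d: cv2.imwrite(f"pics/{n}0.png",d[n]["pixels"]); print(n,d[n]["K"],d[n]["k1"],d[n]["rvec"],d[n]["tvec"])
print(get_state())
E
```

```text
top [[420.99038461   0.         291.03267544]
 [  0.         420.99038461 210.39592184]
 [  0.           0.           1.        ]] 0.026806796471427266 [ 2.10536431 -2.14984996  0.23351704] [0.04963833 0.50856551 0.82466258]
scene [[489.87115187   0.         268.75803452]
 [  0.         489.87115187 203.85804152]
 [  0.           0.           1.        ]] -0.06116752227953492 [ 0.46289925  2.90701126 -0.80542107] [ 0.45351316 -0.13057085  1.4016941 ]
{'clock': 0.1, 'qpos': array([-1.40398290e+00,  2.76543346e-01,  1.50599736e+00,  2.36548104e-05,
        1.36072004e+00, -1.20950303e-01]), 'qd': array([ 1.02052123e-03, -1.08383004e-03, -8.84292418e-04,  8.23424821e-05,
        5.44589153e-04,  1.12382469e-03]), 'effort': array([ 6.54511005e-04, -4.17701590e+01, -2.46404314e+01, -2.45226929e-04,
        5.70569246e-03,  3.17710658e-06]), 'position': array([ 0.1631416 , -0.55087994,  0.23052327]), 'ee_rot': array([-8.34088009e-04,  9.89666860e-01,  1.43383436e-01, -7.56193233e-06]), 'contact_force': array([-0.12218431,  0.13676144,  0.15723567]), 'moment': array([-0.02520745,  0.03224404,  0.03707752]), 'gripper_force': 0.0, 'width': 0.08592738685452682}
```

View pics/top0.png

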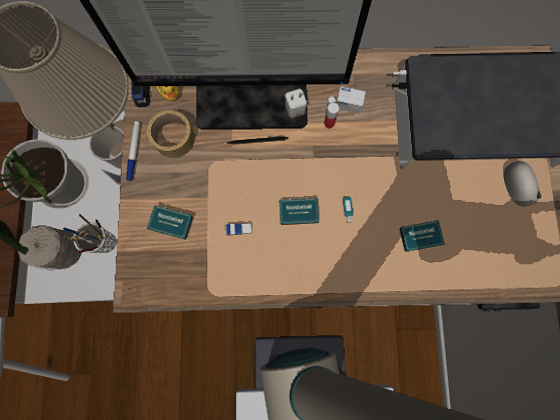

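View pics/scene0.png

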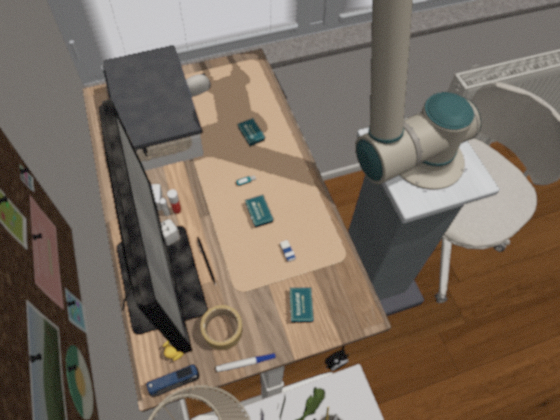

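The top view shows the tins at about (171,221), (299,211) and (422,235), the right one partly in shadow. The eraser is at (239,229) and the USB stick at (348,209). The scene view shows all five as well.

```bash
cat > h.py <<'E'
import cv2,numpy as np
def pts(im,uv,z):
    dist=np.array([im["k1"],0,0,0,0.])
    # undistort by fixed point (drawn = ray*(1+k1 r^2), OpenCV model)
    n=cv2.undistortPoints(np.array(uv,float).reshape(-1,1,2),im["K"],dist)[:,0]
    R=cv2.Rodrigues(np.array(im["rvec"]))[0]; t=np.array(im["tvec"]).ravel()
    c=-R.T@t; d=np.c_[n,np.ones(len(n))]@R
    return c+d*((z-c[2])/d[:,2])[:,None]
def tins(im,boxes,zs):
    hsv=cv2.cvtColor(im["pixels"],cv2.COLOR_BGR2HSV)
    m=cv2.inRange(hsv,(75,70,15),(105,255,255))
    for (x,y,w,h),z in zip(boxes,zs):
        k=np.zeros_like(m);k[y:y+h,x:x+w]=m[y:y+h,x:x+w]
        k=cv2.morphologyEx(k,cv2.MORPH_CLOSE,np.ones((3,3)))
        c=max(cv2.findContours(k,0,cv2.CHAIN_APPROX_NONE)[0],key=cv2.contourArea)
        P=pts(im,c[:,0],z)
        r=cv2.minAreaRect((P[:,:2]*1000).astype(np.float32))
        b=cv2.boxPoints(r); e=b[1]-b[0]; f=b[2]-b[1]
        l=e if np.hypot(*e)>np.hypot(*f) else f
        l=l if l[1]>0 else -l
        print("ctr mm",np.round(r[0],1),"size",np.round(r[1],1),"yaw(long axis from +y)",round(np.degrees(np.arctan2(-l[0],l[1])),1))
E
python3 - <<'E'
import pickle;from h import *
d=pickle.load(open("im0.pkl","rb"))
print("top");tins(d["top"],[(140,195,65,50),(272,190,55,42),(394,212,58,46),(338,190,18,40)],[.02,.022,.022,.011])
print("scene");tins(d["scene"],[(280,278,45,55),(240,188,38,42),(232,115,40,34),(230,170,30,20)],[.02,.022,.022,.011])
print("eraser top",pts(d["top"],[[225,229],[252,229]],.015), pts(d["scene"],[[287,251]],.01))
E
```

```text
top
ctr mm [495.7 296.1] size [85.  52.4] yaw(long axis from +y) -16.5
ctr mm [514.   21.8] size [52.5 81. ] yaw(long axis from +y) 2.1
ctr mm [ 455.5 -237.9] size [52.  85.4] yaw(long axis from +y) 9.2
ctr mm [524.6 -85.4] size [41.2 18. ] yaw(long axis from +y) -84.7
scene
ctr mm [496.  304.2] size [78.9 46.7] yaw(long axis from +y) -18.1
ctr mm [514.1  28. ] size [46.  80.8] yaw(long axis from +y) 2.2
ctr mm [ 454.7 -232.2] size [48.4 83.4] yaw(long axis from +y) 8.2
ctr mm [507.8 -81.8] size [13.3  5.5] yaw(long axis from +y) -16.9
eraser top [[0.47860452 0.1800045  0.015     ]
 [0.47744822 0.1225232  0.015     ]] [[0.48034781 0.15668385 0.01      ]]
```

send_rows([
  {"gripper": -1,"linear": [0.017,0.038,0],"delta_rot": [0,0,0.06]},
  {"gripper": -1,"linear": [0.034,0.076,0],"delta_rot": [0,0,0.12]},
  {"gripper": -1,"linear": [0.051,0.114,0],"delta_rot": [0,0,0.18]},
  {"gripper": -1,"linear": [0.068,0.152,0],"delta_rot": [0,0,0.24]},
  {"gripper": -1,"linear": [0.085,0.19,0],"delta_rot": [0,0,0.3]},
  {"gripper": -1,"linear": [0.102,0.228,0],"delta_rot": [0,0,0.36]},
  {"gripper": -1,"linear": [0.119,0.266,0],"delta_rot": [0,0,0.42]},
  {"gripper": -1,"linear": [0.136,0.304,0],"delta_rot": [0,0,0.48]},
], newtons=60)

```text
clock: 0.9
position: [0.2994, -0.2456, 0.2311]
ee_rot: [-0.0, 0.927, 0.375, 0.0]
contact_force: [1.4, -0.1, -0.1]
width: 0.0856
gripper_force: 0.0
```

send_rows([
  {"gripper": -1,"linear": [0.014,0.038,-0.008],"delta_rot": [0,0,0.06]},
  {"gripper": -1,"linear": [0.028,0.076,-0.016],"delta_rot": [0,0,0.12]},
  {"gripper": -1,"linear": [0.042,0.114,-0.024],"delta_rot": [0,0,0.18]},
  {"gripper": -1,"linear": [0.056,0.152,-0.032],"delta_rot": [0,0,0.24]},
  {"gripper": -1,"linear": [0.07,0.19,-0.04],"delta_rot": [0,0,0.3]},
  {"gripper": -1,"linear": [0.084,0.228,-0.048],"delta_rot": [0,0,0.36]},
  {"gripper": -1,"linear": [0.098,0.266,-0.056],"delta_rot": [0,0,0.42]},
  {"gripper": -1,"linear": [0.112,0.304,-0.064],"delta_rot": [0,0,0.503]},
])

```text
clock: 1.7
position: [0.4112, 0.0584, 0.1669]
ee_rot: [0.0, 0.804, 0.595, -0.0]
contact_force: [-0.1, -0.3, 0.4]
width: 0.0858
gripper_force: 0.0
```

send_rows([
  {"gripper": -1,"linear": [0.014,0.04,0],"delta_rot": [0,0,0]},
  {"gripper": -1,"linear": [0.028,0.08,0],"delta_rot": [0,0,0]},
  {"gripper": -1,"linear": [0.042,0.12,0],"delta_rot": [0,0,0]},
  {"gripper": -1,"linear": [0.056,0.16,0],"delta_rot": [0,0,0]},
  {"gripper": -1,"linear": [0.07,0.2,0],"delta_rot": [0,0,0]},
  {"gripper": -1,"linear": [0.085,0.241,0],"delta_rot": [0,0,0]},
  {"gripper": -1,"linear": [0.085,0.241,0],"delta_rot": [0,0,0]},
  {"gripper": -1,"linear": [0.085,0.241,0],"delta_rot": [0,0,0]},
])

```text
clock: 2.5
position: [0.4957, 0.298, 0.1664]
ee_rot: [0.0, 0.804, 0.594, -0.001]
contact_force: [-1.4, 0.4, 0.3]
width: 0.0853
gripper_force: 0.0
```

```bash
python3 - <<'E'
from rig import get_state, optics
import cv2
im=optics.get_image("top");s=optics.get_image("scene")["pixels"]
a=cv2.resize(im["pixels"][150:300,90:290],None,fx=2,fy=2);b=cv2.resize(s[220:370,220:420],None,fx=2,fy=2)
cv2.imwrite("pics/l1.png",cv2.hconcat([a,b]));print(get_state())
E
```

```text
{'clock': 2.6, 'qpos': array([ 4.19347427e-01,  3.22968591e-01,  1.60179792e+00, -6.25513642e-04,
        1.21878959e+00,  7.19785909e-01]), 'qd': array([-0.0135967 , -0.01196536,  0.00330646,  0.00345217, -0.00293442,
        0.00151426]), 'effort': array([ 5.21620307e-01, -4.24025559e+01, -2.33185780e+01,  3.93726595e-02,
       -3.76910716e-02, -1.50566560e-03]), 'position': array([0.49536291, 0.29657715, 0.1668246 ]), 'ee_rot': array([ 7.64187959e-05,  8.04900973e-01,  5.93408269e-01, -1.02179649e-03]), 'contact_force': array([ 0.23037341, -0.41594765,  0.23834421]), 'moment': array([-0.021819  , -0.05807121,  0.02977056]), 'gripper_force': 0.0, 'width': 0.08511086973938604}
```

View pics/l1.png

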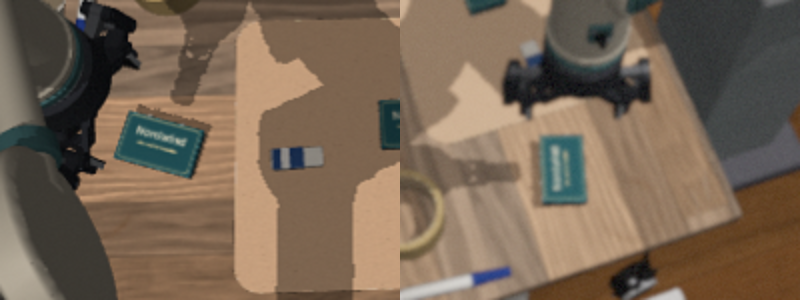

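The left crop shows the left tin at about (160,143) with nothing in the way. The gripper is offset by parallax and its finger line matches the tin's yaw. Descending.

send_rows([
  {"gripper": -1,"linear": [0,0.001,-0.04],"delta_rot": [0,0,0]},
  {"gripper": -1,"linear": [0,0.002,-0.08],"delta_rot": [0,0,0]},
  {"gripper": -1,"linear": [0,0.002,-0.115],"delta_rot": [0,0,0]},
  {"gripper": -1,"linear": [0,0.002,-0.14],"delta_rot": [0,0,0]},
  {"gripper": -1,"linear": [0,0.002,-0.153],"delta_rot": [0,0,0]},
  {"gripper": -1,"linear": [0,0.002,-0.162],"delta_rot": [0,0,0]},
  {"gripper": -1,"linear": [0,0.002,-0.162],"delta_rot": [0,0,0]},
])

```text
clock: 3.3
position: [0.4961, 0.2989, 0.0051]
ee_rot: [-0.0, 0.805, 0.593, -0.0]
contact_force: [-0.4, 0.6, -0.9]
width: 0.0852
gripper_force: 0.0
```

send_rows([
  {"gripper": 1,"linear": [0,0,0],"delta_rot": [0,0,0]},
  {"gripper": 1,"linear": [0,0,0],"delta_rot": [0,0,0]},
  {"gripper": 1,"linear": [0,0,0],"delta_rot": [0,0,0]},
  {"gripper": 1,"linear": [0,0,0],"delta_rot": [0,0,0]},
  {"gripper": 1,"linear": [0,0,0],"delta_rot": [0,0,0]},
  {"gripper": 1,"linear": [0,0,0],"delta_rot": [0,0,0]},
  {"gripper": 1,"linear": [0,0,0],"delta_rot": [0,0,0]},
  {"gripper": 1,"linear": [0,0,0],"delta_rot": [0,0,0]},
])

```text
clock: 4.1
position: [0.497, 0.3001, 0.0072]
ee_rot: [0.0, 0.805, 0.594, 0.001]
contact_force: [-0.9, -0.4, 3.9]
width: 0.0511
gripper_force: 62.1
```

send_rows([
  {"gripper": 1,"linear": [0,0,0.01],"delta_rot": [0,0,0]},
  {"gripper": 1,"linear": [0,0,0.02],"delta_rot": [0,0,0]},
  {"gripper": 1,"linear": [0,0,0.035],"delta_rot": [0,0,0]},
  {"gripper": 1,"linear": [0,0,0.05],"delta_rot": [0,0,0]},
  {"gripper": 1,"linear": [0,0,0.05],"delta_rot": [0,0,0]},
  {"gripper": 1,"linear": [0,0,0.05],"delta_rot": [0,0,0]},
  {"gripper": 1,"linear": [0,0,0.05],"delta_rot": [0,0,0]},
  {"gripper": 1,"linear": [0,0,0.05],"delta_rot": [0,0,0]},
])

```text
clock: 4.9
position: [0.4956, 0.2993, 0.0545]
ee_rot: [-0.0, 0.805, 0.593, -0.001]
contact_force: [-0.3, 0.5, -2.0]
width: 0.0516
gripper_force: 63.6
```

```bash
python3 - <<'E'
from rig import get_state, optics
import cv2
f=[]
for i in range(5):
    s=optics.get_image("scene")["pixels"];g=get_state();f.append(g["contact_force"].round(2).tolist())
cv2.imwrite("pics/l2.png",cv2.resize(s[220:370,220:420],None,fx=3,fy=3));print(f,g["position"],g["width"],g["gripper_force"],g["moment"])
E
```

```text
[[-1.02, -0.65, -2.14], [1.12, -1.26, -1.4], [0.36, -0.61, -2.48], [-0.08, -0.07, -1.87], [0.05, 1.11, -1.15]] [0.49607664 0.29955085 0.05497477] 0.051563362099271266 63.570905327796936 [ 0.00145977 -0.02703955  0.05772572]
```

View pics/l2.png

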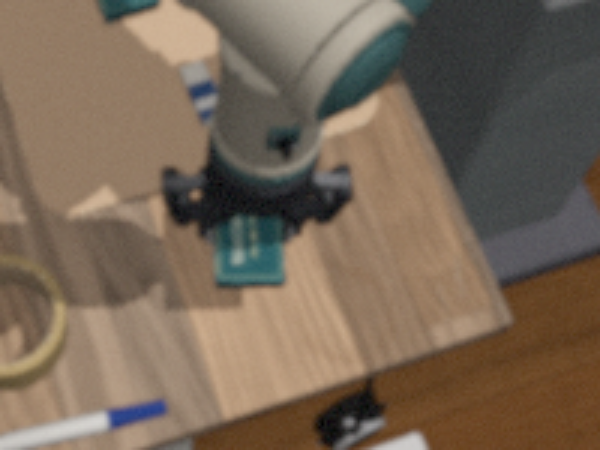

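The picture shows the left tin held level near (250,250), clear of the desk. It weighs about 1.9 N (0.19 kg), so it is a light one and goes back.

send_rows([
  {"gripper": 1,"linear": [0,0,-0.015],"delta_rot": [0,0,0]},
  {"gripper": 1,"linear": [0,0,-0.03],"delta_rot": [0,0,0]},
  {"gripper": 1,"linear": [0,0,-0.04],"delta_rot": [0,0,0]},
  {"gripper": 1,"linear": [0,0,-0.045],"delta_rot": [0,0,0]},
  {"gripper": 1,"linear": [0,0,-0.0475],"delta_rot": [0,0,0]},
  {"gripper": 1,"linear": [0,0,-0.049],"delta_rot": [0,0,0]},
  {"gripper": 1,"linear": [0,0,-0.049],"delta_rot": [0,0,0]},
  {"gripper": 1,"linear": [0,0,-0.049],"delta_rot": [0,0,0]},
])

```text
clock: 5.95
position: [0.4964, 0.2997, 0.0072]
ee_rot: [0.0, 0.805, 0.594, 0.0]
contact_force: [-1.9, -0.4, 4.0]
width: 0.0514
gripper_force: 64.1
```

send_rows([
  {"gripper": -1,"linear": [0,0,0],"delta_rot": [0,0,0]},
  {"gripper": -1,"linear": [0,0,0],"delta_rot": [0,0,0]},
  {"gripper": -1,"linear": [0,0,0],"delta_rot": [0,0,0]},
  {"gripper": -1,"linear": [0,0,0],"delta_rot": [0,0,0]},
  {"gripper": -1,"linear": [0,0,0],"delta_rot": [0,0,0]},
  {"gripper": -1,"linear": [0,0,0],"delta_rot": [0,0,0]},
  {"gripper": -1,"linear": [0,0,0],"delta_rot": [0,0,0]},
  {"gripper": -1,"linear": [0,0,0],"delta_rot": [0,0,0]},
])

```text
clock: 6.75
position: [0.4962, 0.2996, 0.0063]
ee_rot: [0.0, 0.805, 0.594, 0.0]
contact_force: [0.3, -0.0, 0.1]
width: 0.0853
gripper_force: 0.0
```

send_rows([
  {"gripper": -1,"linear": [0,0,0.02],"delta_rot": [0,0,0]},
  {"gripper": -1,"linear": [0,0,0.055],"delta_rot": [0,0,0]},
  {"gripper": -1,"linear": [0,0,0.095],"delta_rot": [0,0,0]},
  {"gripper": -1,"linear": [0.002,-0.035,0.11],"delta_rot": [0,0,0.05]},
  {"gripper": -1,"linear": [0.005,-0.075,0.11],"delta_rot": [0,0,0.1]},
  {"gripper": -1,"linear": [0.008,-0.115,0.11],"delta_rot": [0,0,0.15]},
  {"gripper": -1,"linear": [0.01,-0.155,0.11],"delta_rot": [0,0,0.2]},
  {"gripper": -1,"linear": [0.012,-0.195,0.11],"delta_rot": [0,0,0.25]},
])

```text
clock: 7.55
position: [0.5081, 0.1032, 0.1165]
ee_rot: [0.0, 0.724, 0.69, 0.0]
contact_force: [0.2, -0.2, -0.1]
width: 0.0852
gripper_force: 0.0
```

send_rows([
  {"gripper": -1,"linear": [0.003,-0.04,0],"delta_rot": [0,0,0.045]},
  {"gripper": -1,"linear": [0.006,-0.08,0],"delta_rot": [0,0,0.086]},
  {"gripper": -1,"linear": [0.006,-0.08,0],"delta_rot": [0,0,0.086]},
  {"gripper": -1,"linear": [0.006,-0.08,0],"delta_rot": [0,0,0.086]},
])

```text
clock: 7.95
position: [0.5141, 0.024, 0.1163]
ee_rot: [-0.0, 0.695, 0.719, 0.0]
contact_force: [-0.6, 1.0, 1.4]
width: 0.0853
gripper_force: 0.0
```

```bash
python3 - <<'E'
from rig import get_state, optics
from h import *
a=optics.get_image("top");b=optics.get_image("scene")
tins(a,[(140,195,65,50)],[.02]);tins(b,[(280,278,45,55)],[.02])
cv2.imwrite("pics/m1.png",cv2.hconcat([cv2.resize(i,(400,300)) for i in (a["pixels"][150:300,200:400],b["pixels"][130:280,180:380])]))
g=get_state();print(g["position"],g["ee_rot"])
E
```

```text
ctr mm [496.5 296. ] size [84.  52.3] yaw(long axis from +y) -16.9
ctr mm [496.6 302.6] size [81.1 45.4] yaw(long axis from +y) -17.5
[0.51394544 0.02542831 0.11627223] [-3.26909488e-04  6.94261464e-01  7.19722790e-01  1.33951153e-04]
```

View pics/m1.png

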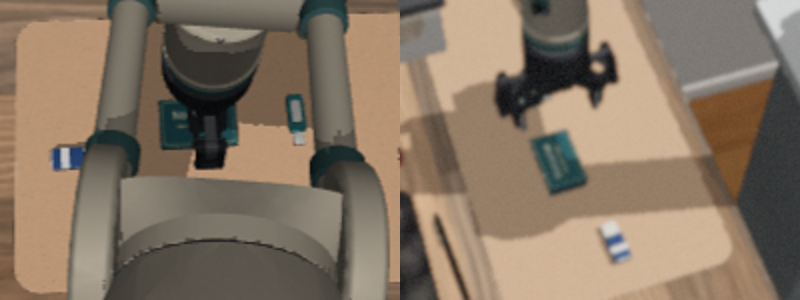

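The left tin is back within 1 mm. The gripper is centred over the middle tin (top crop, about (200,130)), and the eraser and USB stick are clear of it.

send_rows([
  {"gripper": -1,"linear": [0,0,-0.04],"delta_rot": [0,0,0]},
  {"gripper": -1,"linear": [0,0,-0.07],"delta_rot": [0,0,0]},
  {"gripper": -1,"linear": [0,0,-0.09],"delta_rot": [0,0,0]},
  {"gripper": -1,"linear": [0,0,-0.1],"delta_rot": [0,0,0]},
  {"gripper": -1,"linear": [0,0,-0.107],"delta_rot": [0,0,0]},
  {"gripper": -1,"linear": [0,0,-0.107],"delta_rot": [0,0,0]},
  {"gripper": -1,"linear": [0,0,-0.107],"delta_rot": [0,0,0]},
])

```text
clock: 8.75
position: [0.515, 0.0249, 0.0101]
ee_rot: [0.001, 0.694, 0.72, 0.001]
contact_force: [-0.7, -0.2, 0.0]
width: 0.0856
gripper_force: 0.0
```

send_rows([
  {"gripper": 1,"linear": [0,0,0],"delta_rot": [0,0,0]},
  {"gripper": 1,"linear": [0,0,0],"delta_rot": [0,0,0]},
  {"gripper": 1,"linear": [0,0,0],"delta_rot": [0,0,0]},
  {"gripper": 1,"linear": [0,0,0],"delta_rot": [0,0,0]},
  {"gripper": 1,"linear": [0,0,0],"delta_rot": [0,0,0]},
  {"gripper": 1,"linear": [0,0,0],"delta_rot": [0,0,0]},
  {"gripper": 1,"linear": [0,0,0],"delta_rot": [0,0,0]},
  {"gripper": 1,"linear": [0,0,0],"delta_rot": [0,0,0]},
])

```text
clock: 9.55
position: [0.5147, 0.0245, 0.0106]
ee_rot: [0.001, 0.694, 0.72, 0.0]
contact_force: [-0.2, 0.9, 6.8]
width: 0.0515
gripper_force: 61.8
```

send_rows([
  {"gripper": 1,"linear": [0,0,0.01],"delta_rot": [0,0,0]},
  {"gripper": 1,"linear": [0,0,0.02],"delta_rot": [0,0,0]},
  {"gripper": 1,"linear": [0,0,0.035],"delta_rot": [0,0,0]},
  {"gripper": 1,"linear": [0,0,0.05],"delta_rot": [0,0,0]},
  {"gripper": 1,"linear": [0,0,0.05],"delta_rot": [0,0,0]},
  {"gripper": 1,"linear": [0,0,0.05],"delta_rot": [0,0,0]},
  {"gripper": 1,"linear": [0,0,0.05],"delta_rot": [0,0,0]},
  {"gripper": 1,"linear": [0,0,0.05],"delta_rot": [0,0,0]},
])

```text
clock: 10.35
position: [0.5136, 0.0246, 0.0586]
ee_rot: [-0.001, 0.694, 0.72, -0.0]
contact_force: [0.5, 0.1, -1.0]
width: 0.0514
gripper_force: 63.1
```

```bash
python3 - <<'E'
from rig import get_state, optics
import cv2
f=[]
for i in range(5):
    s=optics.get_image("scene")["pixels"];g=get_state();f.append(g["contact_force"].round(2).tolist())
cv2.imwrite("pics/m2.png",cv2.resize(s[130:280,180:380],None,fx=3,fy=3));print(f,g["position"],g["width"],g["gripper_force"],g["moment"])
E
```

```text
[[-0.73, 0.15, -0.34], [-0.4, 0.67, -0.56], [0.55, -0.24, -0.35], [-0.17, -0.44, -1.38], [0.25, -0.54, -0.51]] [0.51405328 0.02463999 0.05901909] 0.051511000541650274 63.087429106235504 [-0.03887202 -0.04733876 -0.02199238]
```

View pics/m2.png

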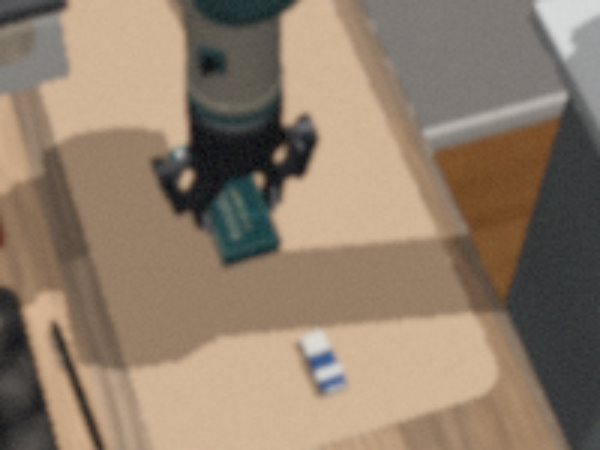

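The picture shows the middle tin held level at about (243,220), off the desk. It weighs only about 0.7 N, so it is light and goes back too.

send_rows([
  {"gripper": 1,"linear": [0,0,-0.015],"delta_rot": [0,0,0]},
  {"gripper": 1,"linear": [0,0,-0.03],"delta_rot": [0,0,0]},
  {"gripper": 1,"linear": [0,0,-0.04],"delta_rot": [0,0,0]},
  {"gripper": 1,"linear": [0,0,-0.045],"delta_rot": [0,0,0]},
  {"gripper": 1,"linear": [0,0,-0.0475],"delta_rot": [0,0,0]},
  {"gripper": 1,"linear": [0,0,-0.049],"delta_rot": [0,0,0]},
  {"gripper": 1,"linear": [0,0,-0.049],"delta_rot": [0,0,0]},
  {"gripper": 1,"linear": [0,0,-0.049],"delta_rot": [0,0,0]},
])

```text
clock: 11.4
position: [0.5147, 0.0246, 0.0107]
ee_rot: [0.001, 0.694, 0.72, 0.0]
contact_force: [-0.5, -0.0, -1.1]
width: 0.0514
gripper_force: 63.1
```

send_rows([
  {"gripper": -1,"linear": [0,0,0],"delta_rot": [0,0,0]},
  {"gripper": -1,"linear": [0,0,0],"delta_rot": [0,0,0]},
  {"gripper": -1,"linear": [0,0,0],"delta_rot": [0,0,0]},
  {"gripper": -1,"linear": [0,0,0],"delta_rot": [0,0,0]},
  {"gripper": -1,"linear": [0,0,0],"delta_rot": [0,0,0]},
  {"gripper": -1,"linear": [0,0,0],"delta_rot": [0,0,0]},
  {"gripper": -1,"linear": [0,0,0],"delta_rot": [0,0,0]},
  {"gripper": -1,"linear": [0,0,0],"delta_rot": [0,0,0]},
])

```text
clock: 12.2
position: [0.5142, 0.0246, 0.0103]
ee_rot: [0.0, 0.694, 0.72, 0.0]
contact_force: [0.7, -0.2, 0.5]
width: 0.0854
gripper_force: 0.0
```

send_rows([
  {"gripper": -1,"linear": [0,0,0.02],"delta_rot": [0,0,0]},
  {"gripper": -1,"linear": [0,0,0.055],"delta_rot": [0,0,0]},
  {"gripper": -1,"linear": [0,0,0.095],"delta_rot": [0,0,0]},
  {"gripper": -1,"linear": [-0.008,-0.035,0.11],"delta_rot": [0,0,0.02]},
  {"gripper": -1,"linear": [-0.017,-0.075,0.11],"delta_rot": [0,0,0.04]},
  {"gripper": -1,"linear": [-0.026,-0.115,0.11],"delta_rot": [0,0,0.06]},
  {"gripper": -1,"linear": [-0.035,-0.155,0.11],"delta_rot": [0,0,0.08]},
  {"gripper": -1,"linear": [-0.044,-0.195,0.11],"delta_rot": [0,0,0.1]},
])

```text
clock: 13.0
position: [0.4697, -0.1718, 0.1205]
ee_rot: [0.0, 0.657, 0.754, 0.0]
contact_force: [1.3, 0.0, -0.5]
width: 0.0856
gripper_force: 0.0
```

send_rows([
  {"gripper": -1,"linear": [-0.008,-0.035,0],"delta_rot": [0,0,0.015]},
  {"gripper": -1,"linear": [-0.015,-0.065,0],"delta_rot": [0,0,0.015]},
  {"gripper": -1,"linear": [-0.015,-0.065,0],"delta_rot": [0,0,0.015]},
  {"gripper": -1,"linear": [-0.015,-0.065,0],"delta_rot": [0,0,0.015]},
])

```text
clock: 13.4
position: [0.4548, -0.2355, 0.1201]
ee_rot: [-0.0, 0.652, 0.758, 0.0]
contact_force: [-0.2, -0.3, 0.5]
width: 0.085
gripper_force: 0.0
```

```bash
python3 - <<'E'
from rig import get_state, optics
from h import *
a=optics.get_image("top");b=optics.get_image("scene")
tins(a,[(140,195,65,50),(272,190,55,42)],[.02,.022]);tins(b,[(280,278,45,55),(240,188,38,42)],[.02,.022])
cv2.imwrite("pics/r1.png",cv2.hconcat([cv2.resize(i,(400,300)) for i in (a["pixels"][150:300,300:500],b["pixels"][60:210,160:360])]))
g=get_state();print(g["position"],g["ee_rot"])
E
```

```text
ctr mm [496.4 295.6] size [84.6 52.3] yaw(long axis from +y) -16.9
ctr mm [514.9  22.2] size [52.4 80.3] yaw(long axis from +y) 2.3
ctr mm [496.9 302.4] size [80.6 45.6] yaw(long axis from +y) -16.7
ctr mm [514.2  27.8] size [46.3 80.8] yaw(long axis from +y) 1.1
[ 0.45505844 -0.23434462  0.12018536] [-4.38638923e-04  6.51589472e-01  7.58571621e-01  2.54334632e-04]
```

View pics/r1.png

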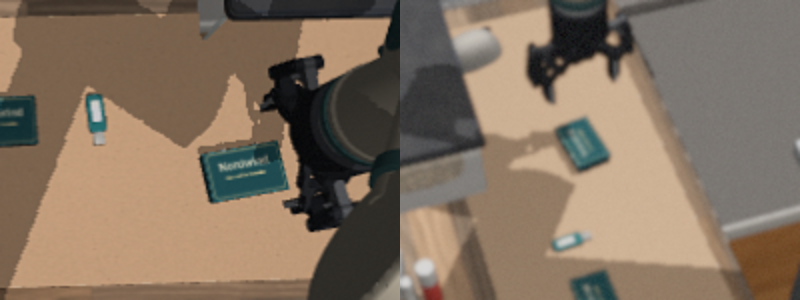

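The left and middle tins are back within 1 mm. The right tin is at about (244,171) in the top crop, with the gripper aligned over it and clear of the USB stick. Descending, closing with a firmer grip, then lifting.

send_rows([
  {"gripper": -1,"linear": [0,0,-0.04],"delta_rot": [0,0,0]},
  {"gripper": -1,"linear": [0,0,-0.07],"delta_rot": [0,0,0]},
  {"gripper": -1,"linear": [0,0,-0.09],"delta_rot": [0,0,0]},
  {"gripper": -1,"linear": [0,0,-0.103],"delta_rot": [0,0,0]},
  {"gripper": -1,"linear": [0,0,-0.111],"delta_rot": [0,0,0]},
  {"gripper": -1,"linear": [0,0,-0.111],"delta_rot": [0,0,0]},
  {"gripper": -1,"linear": [0,0,-0.111],"delta_rot": [0,0,0]},
])

```text
clock: 14.2
position: [0.4558, -0.2351, 0.0098]
ee_rot: [0.0, 0.651, 0.759, 0.0]
contact_force: [0.3, -0.3, 0.0]
width: 0.0851
gripper_force: 0.0
```

send_rows([
  {"gripper": 1,"linear": [0,0,0],"delta_rot": [0,0,0]},
  {"gripper": 1,"linear": [0,0,0],"delta_rot": [0,0,0]},
  {"gripper": 1,"linear": [0,0,0],"delta_rot": [0,0,0]},
  {"gripper": 1,"linear": [0,0,0],"delta_rot": [0,0,0]},
  {"gripper": 1,"linear": [0,0,0],"delta_rot": [0,0,0]},
  {"gripper": 1,"linear": [0,0,0],"delta_rot": [0,0,0]},
  {"gripper": 1,"linear": [0,0,0],"delta_rot": [0,0,0]},
  {"gripper": 1,"linear": [0,0,0],"delta_rot": [0,0,0]},
], newtons=90)

```text
clock: 15.0
position: [0.4552, -0.2356, 0.0108]
ee_rot: [0.001, 0.652, 0.758, -0.0]
contact_force: [-1.2, 1.0, 9.6]
width: 0.0505
gripper_force: 91.8
```

send_rows([
  {"gripper": 1,"linear": [0,0,0.01],"delta_rot": [0,0,0]},
  {"gripper": 1,"linear": [0,0,0.02],"delta_rot": [0,0,0]},
  {"gripper": 1,"linear": [0,0,0.035],"delta_rot": [0,0,0]},
  {"gripper": 1,"linear": [0,0,0.05],"delta_rot": [0,0,0]},
  {"gripper": 1,"linear": [0,0,0.05],"delta_rot": [0,0,0]},
  {"gripper": 1,"linear": [0,0,0.05],"delta_rot": [0,0,0]},
  {"gripper": 1,"linear": [0,0,0.05],"delta_rot": [0,0,0]},
  {"gripper": 1,"linear": [0,0,0.05],"delta_rot": [0,0,0]},
])

```text
clock: 15.8
position: [0.4546, -0.235, 0.0585]
ee_rot: [-0.001, 0.652, 0.758, -0.0]
contact_force: [0.8, -0.5, -4.4]
width: 0.0502
gripper_force: 95.0
```

```bash
python3 - <<'E'
from rig import get_state, optics
f=[]
for i in range(5):
    optics.get_image("scene");g=get_state();f.append(g["contact_force"].round(2).tolist())
print(f,g["position"],g["width"],g["gripper_force"],g["moment"])
E
```

```text
[[0.29, -0.23, -5.86], [-0.18, -0.78, -4.12], [1.98, -0.2, -4.61], [1.0, 0.05, -5.03], [-0.19, 1.37, -5.27]] [ 0.45506529 -0.23529172  0.0590039 ] 0.050455703547614 95.050210551708 [-0.00694394  0.03820989 -0.0186339 ]
```

The right tin weighs about 5 N (0.5 kg), so it holds the washers. Raising it so its centre is about 155 mm up.

send_rows([
  {"gripper": 1,"linear": [0,0,0.015],"delta_rot": [0,0,0]},
  {"gripper": 1,"linear": [0,0,0.035],"delta_rot": [0,0,0]},
  {"gripper": 1,"linear": [0,0,0.06],"delta_rot": [0,0,0]},
  {"gripper": 1,"linear": [0,0,0.08],"delta_rot": [0,0,0]},
  {"gripper": 1,"linear": [0,0,0.092],"delta_rot": [0,0,0]},
  {"gripper": 1,"linear": [0,0,0.095],"delta_rot": [0,0,0]},
  {"gripper": 1,"linear": [0,0,0.095],"delta_rot": [0,0,0]},
  {"gripper": 1,"linear": [0,0,0.095],"delta_rot": [0,0,0]},
])

```text
clock: 16.85
position: [0.4545, -0.2349, 0.1532]
ee_rot: [-0.001, 0.652, 0.758, -0.0]
contact_force: [0.2, 0.5, -4.6]
width: 0.0503
gripper_force: 95.1
```

send_rows([
  {"gripper": 1,"linear": [0,0,0],"delta_rot": [0,0,0]},
  {"gripper": 1,"linear": [0,0,0],"delta_rot": [0,0,0]},
  {"gripper": 1,"linear": [0,0,0],"delta_rot": [0,0,0]},
  {"gripper": 1,"linear": [0,0,0],"delta_rot": [0,0,0]},
  {"gripper": 1,"linear": [0,0,0],"delta_rot": [0,0,0]},
])

```text
clock: 17.35
position: [0.4552, -0.2354, 0.1542]
ee_rot: [-0.0, 0.652, 0.758, 0.0]
contact_force: [0.5, 0.1, -4.5]
width: 0.0502
gripper_force: 95.1
```

```bash
python3 - <<'E'
from rig import get_state, optics
from h import *
a=optics.get_image("top");b=optics.get_image("scene")
tins(b,[(280,278,45,55),(240,188,38,42)],[.02,.022])
cv2.imwrite("pics/e.png",cv2.hconcat([cv2.resize(i,(400,300)) for i in (a["pixels"],b["pixels"][60:285,160:460])]))
g=get_state();print(g["position"],g["ee_rot"],g["contact_force"],g["gripper_force"],abs(g["qd"]).max())
E
```

```text
ctr mm [496.9 302.5] size [80.7 45.6] yaw(long axis from +y) -16.7
ctr mm [514.2  27.8] size [46.3 80.8] yaw(long axis from +y) 1.1
[ 0.45521356 -0.23540226  0.15431612] [3.17170521e-05 6.51775465e-01 7.58411986e-01 4.10000026e-05] [-0.29505699  0.92976408 -4.34706537] 95.10883144597756 0.0018224373295470525
```

View pics/e.png

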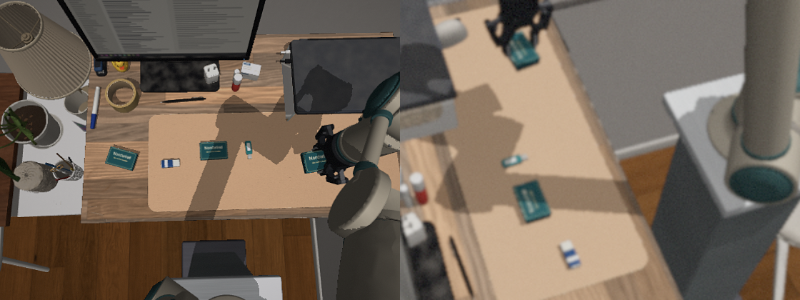

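The right tin is held up level at about (522,50). The other two tins, the eraser and the USB stick are all in place. Handing in.

```bash
python3 -c "
from rig import sign_off
print(sign_off())"
```

```text
the job is handed in; nothing more can be done
None
```

The right tin is the heaviest at about 0.5 kg and is being held level about 15 cm above the desk; the left (about 0.19 kg) and middle (about 0.07 kg) tins are back within about 1 mm of where they stood, the eraser and USB stick look unmoved in the last picture, and the job is handed in, though sign-off returned no verdict.

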